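# Post a returned pill wallet through the lock drawer's gravity flap

## Robot

A 6-joint arm with a two-finger parallel gripper is mounted at the origin on the work surface. World frame = base frame: x ahead of the robot, y to its left, z up, the work surface at z = 0. Lengths are in mm, angles in degrees, forces in N, time in s.
With the tool pointing down it reaches from about 350 to 850 mm from the base axis. Payload 8.1 kg.
Tool frame: the origin (TCP) lies midway between the tips of the shut fingers; the grasp point (between the pads) lies 19 mm behind it (r.grasp_offset is the distance from the TCP to the grasp point, in mm); z points along the fingers, x is the direction in which the jaws open and shut, and the axes are right-handed (so a half turn about z gives the same grasp; the last joint's range is limited). The gripper opens to 85 mm and grips with 20 to 120 N. Pads are 22 mm wide; open, the fingers measure 114 mm over their backs; the gripper's body (76 mm by 85 mm) begins 54 mm behind the grasp point. The pads swing forward as they close: fully open they stand 13 mm farther back than shut.
Start: joints at [66.555, 7.471, 85.268, -0, 87.261, -4.893], TCP at [190.881, 568.832, 231.292] pointing down, gripper open.
Joint ranges: [-169.43, 169.43], [-51.17, 129.36], [1.28, 143.12], [-76.62, 256.62], [0, 156.53], [-152.29, 152.29]. Speed limits (degrees/s): [136.94, 136.94, 159.86, 180, 180, 180].

## Interface

Orientations are given as [roll, pitch, yaw] about the fixed x, y, z axes, in that order (R = Rz(yaw) Ry(pitch) Rx(roll)).
In Python, from bench import r, optics, hand_in gives the robot as it stands.
- The arm moves only by the shell command python3 -m pendant 'ROWS' [FORCE]. ROWS is JSON, a list of rows, each a list of 5 numbers: the opening, from 0 (shut) to 1 (fully open), then the shift along the tool's x, y, z in mm, then the turn about the tool's z in degrees. A call has 1 to 10 rows; each row shifts and turns the commanded pose from where the row before left it, along the tool's axes as they then stand; what a row does not reach is not made up. A row lasts 1/10 s, in which the tool goes at most 50 mm and 8.59 degrees, less where a joint would pass 70% of its speed; a pose out of reach is approached as far as the arm can. A call with a gripper value outside its range is refused whole. The fingers move at their own pace and stop on an object; FORCE is the grip in N (left out, the last holds). Time passes only in rows, so rows that do not move let the fingers close. It gives the time, the measured TCP pose, the force and the opening at its end, in the units of the state.
- r.sense(): the state, without advancing time (a new reading comes with each control period).
- optics.snapshot(name): name is "side" or "top"; returns (picture, depth): 400x640x3 uint8, blue, green, red; 400x640 float32, mm along the optical axis (not along the pixel's ray), 0 where there is no reading.
- optics.camera_params(name): a dict with "camera_matrix" (3x3 intrinsics, pixels), "eye" and "orientation" of the camera in the world. Camera axes: x right, y down, z forward; pixel columns grow to the right and rows downward; lengths in mm; the calibration is good to about 2 mm. A picture is of the moment at which its call begins. camera_params takes no time and is no camera call.
- hand_in(): hands the job in, once; it reports no verdict.
Trained networks look in the newest picture that a camera, given by its name, has taken for a name from the list of things; names that differ only in an ending like _2 or _b are one class to them, and where a whole thing is asked for, a point or a joint stands for the part that bears it (a point fixed in the world has none). Each returns a list of dicts, best first, with "score" (0 to 1); they miss things now and then, are a little off and sometimes report something else, mostly with a low value. They report only what shows in the picture. A call takes as long as a camera call. They do not tell look-alikes from the thing itself.
- optics.search_frame(camera, query): "at" ([x, y, z] in mm, in world coordinates, good to about 4 mm: the middle of the surface that is visible of it).
The state is a dict: "time": time; "joint_pos": joint angles; "qd": joint speeds; "joint_efforts": joint torques, N m; "tool_pos": TCP position; "tcp_rot": TCP orientation; "ft_force": force on the tool from outside, world axes, zero at the start; "wrist_torque": the same for the moment, N m; "finger_gap": finger opening in mm.
Only numpy, scipy, OpenCV 4.12 (cv2) and the standard library are available. Lean on these libraries where they do the work, as an engineer would, in place of code of your own. Each camera call takes 0.05 s, during which the arm holds its last target. There are 200 camera calls.

## Task

Slide the loaded acrylic tray along its chrome rail until the yellow pill wallet on it lies squarely in front of the red returns flap, then push the wallet off the tray and through the flap with the fingertips until it drops down the chute into the lock drawer, and draw back so that the flap swings shut behind it. Only push: pick nothing up, keep the brown vial and the white dose cup standing on the tray, and leave the blue wallet in its clip and the things on the table as they are.

Things in the scene. Friction and masses are not known exactly. Their poses are not given: they have to be found in the camera images.
- drawer: Fixed lock drawer unit of grey granite composite (mm): 357 deep (x) x 480 wide (y), deck top at z = 96, back wall 190 high. Origin on the table under the middle of the flap's hinge; x points from the tray through the flap into the drawer, y along the chrome rail, z up. Rail: 12 dia. bar along y at x = -75.5, z = 108, end brackets at y = +-229 up to z = 116, lower than the tray's floor
- flap_mouth (a point): Middle of the flap's opening on the flat sill (z = 122, x = -13 to 3), in the hinge's vertical plane; axes as the drawer's. Opening 92 wide (y), 54 clear height up to the hinge rod (8 dia., axis 58 above the sill). The chute head around it spans y +-58, x = -13 to 165, with a clear roof (z = 184 to 188) from x = -6 on
- chute_foot (a point): Foot of the steel ramp inside the drawer, 75 beyond the hinge plane and 20 above the table. The ramp falls at 55 degrees from the sill's inner edge (3 beyond the hinge's plane), steep enough for the wallet to slide down by itself
- flap (a joint): Red sheet-metal gravity flap, 88 wide x 50 high x 2 thick, 30 g, hung from the top of the opening. 0 rad = hanging shut, grows as its lower edge swings inward (+x of the drawer), at most 1.45. It opens only inwards with well under 1 N at its lower edge and falls shut by itself, damped, in about a second once nothing holds it
- flap_edge (a point): Middle of the red flap's lower edge, 3 above the sill when shut
- tray_mid (a point): Middle of the clear acrylic tray's floor, upper face, 124 above the table; axes as the drawer's. Tray 119 deep (x) x 238 long (y); end plates, outer faces at y = +-119, stand 25 above the floor; dividers 14 high at y = +-38 make three bays at y = -77, 0, 77 that hold wallet, vial and cup in any order. No walls at front (-x) or flap side; far edge 3 short of the sill, which is 2 lower
- tray_left (a point): Middle of the tray's left end plate (towards the drawer's +y): on its outer face, at its top edge, 25 above the tray's floor. The tray runs on the rail, along the drawer's y only, at least 89 either side of the flap's middle; about 2 N slides it and it stays where it is left
- tray_right (a point): The same point on the tray's right end plate (towards the drawer's -y), facing away from the tray
- wallet: Yellow plastic pill wallet to be posted: a flat box 92 long (x, pointing to the drawer) x 64 wide (y) x 20 thick, 70 g, lying on the tray. Origin at the centre of its underside
- vial: Brown glass vial with white cap, 30 diameter x 52 high, upright on the tray, loose. Origin at the centre of its underside, z along its axis
- cup: White ceramic dose cup, 48 diameter x 36 high, upright on the tray, loose. Origin at the centre of its underside, z along its axis
- blue_wallet: Blue pill wallet held in the steel spring clip on the drawer's back wall, 92 wide x 64 high x 20 thick. Origin at the middle of its lower edge. Leave alone
- dish: Round steel dish on the table, 124 diameter x 36 high. Origin under its centre. Leave alone
- syrup: Brown medicine bottle on the table, 54 diameter x 125 high. Origin under its centre. Leave alone
- mug: Blue mug on the table, 76 diameter x 85 high with a handle. Origin under its centre. Leave alone
- crusher: White and green tablet crusher on the table, 58 diameter x 84 high. Origin under its centre. Leave alone
Mind the look-alikes: they are no part of the job. Of the things that look like the wallet, the middle-sized one is meant.

How it is judged (in metres and radians):
On the way, in this order (a step that is already met when the one before it is completed fails the run):
1. the tray has been slid so that the wallet, still on it, lies in front of the flap (within 13 mm of its middle) (y of wallet in the frame of flap_mouth between -0.013 and 0.013 m and x of wallet in the frame of flap_mouth below -0.06 m and z of wallet in the frame of tray_mid above -0.004 m), for 0.2 s.
2. the wallet is in the opening and the flap is pushed open (value of joint flap above 0.35 rad and x of wallet in the frame of flap_mouth above -0.035 m), for 0.05 s.
3. the wallet has dropped down the chute into the drawer (x of wallet in the frame of flap_mouth above 0.03 m and z of wallet in the frame of flap_mouth below -0.04 m), for 0.1 s.
At the end, for the whole second after the job is handed in: The yellow wallet lies at rest in the drawer, down the chute (its origin more than 30 mm beyond the flap's plane and more than 40 mm below the sill); the flap hangs shut (within 0.06 rad); the vial and the cup stand upright (within 0.1 rad) on the tray's floor, at rest (all of step 3 and linear speed of each of wallet, vial, cup below 0.02 m/s and value of joint flap below 0.06 rad and angle between each of vial, cup's own z axis and vertical below 0.1 rad and z of vial in the frame of tray_mid between -0.003 and 0.004 m and z of cup in the frame of tray_mid between -0.003 and 0.004 m); the robot touches nothing.
It fails at once if the yellow wallet is lifted more than 12 mm off the tray (z of wallet in the frame of tray_mid above 0.012 m).
It fails at once if the vial is lifted, tipped or knocked off the tray (angle between vial's own z axis and vertical above 0.35 rad or z of vial in the frame of tray_mid above 0.015 m or z of vial in the frame of tray_mid below -0.01 m).
It fails at once if the cup is lifted, tipped or knocked off the tray (angle between cup's own z axis and vertical above 0.35 rad or z of cup in the frame of tray_mid above 0.015 m or z of cup in the frame of tray_mid below -0.01 m).
It fails at once if the blue wallet is moved from its clip (more than 10 mm) (distance of blue_wallet from where it was at the start of the episode above 0.01 m).
It fails at once if something on the table is moved more than 20 mm (distance of any of dish, syrup, mug, crusher from where it was at the start of the episode above 0.02 m).
It also fails if it takes over 48 s, if anything falls off the work surface, if the arm or the gripper's body presses on something with over 40 N, if the wrist force passes 120 N, or if a joint passes its speed limit or range.

## Working session

There is one attempt and no reset: what is moved stays moved. The work goes in short steps, Python scripts to look and compute and a shell command to move; the robot and the scene stay as the last step left them, time stands still between calls to the robot, and variables do not carry over. Pictures are saved under pics/ and viewed, about 8 in all and at most 12, crops included, and the job is handed in when it is done.

```bash
mkdir -p pics; ls; python3 - <<'E'
from bench import r, optics
import cv2, numpy as np
for n in ("side","top"):
    p,d=optics.snapshot(n); cv2.imwrite(f"pics/{n}0.png",p); np.save(f"{n}0.npy",d)
    c=optics.camera_params(n); print(n,c)
for q in ("drawer","flap","tray_mid","tray_left","tray_right","wallet","vial","cup","flap_edge","flap_mouth"):
    for n in ("top","side"):
        try: print(q,n,[(round(x["score"],2),np.round(x["at"]).tolist()) for x in optics.search_frame(n,q)][:4])
        except Exception as e: print(q,n,e)
s=r.sense(); print(s["time"],s["tool_pos"],s["tcp_rot"],s["finger_gap"])
E
```

```text
pics
side {'camera_matrix': array([[478.26947245,   0.        , 311.29649864],
       [  0.        , 478.26947245, 196.8232705 ],
       [  0.        ,   0.        ,   1.        ]]), 'eye': array([ 344.91522821, 1123.59389654,  936.24208007]), 'orientation': array([-125.1927327 ,   -0.34434768, -170.66558125])}
top {'camera_matrix': array([[372.78008021,   0.        , 324.25147702],
       [  0.        , 372.78008021, 198.82473181],
       [  0.        ,   0.        ,   1.        ]]), 'eye': array([ 443.05326949,    2.17084832, 1465.72255575]), 'orientation': array([-1.75425836e+02, -3.85421532e-02, -9.08278734e+01])}
drawer top [(0.86, [638.0, -18.0, 95.0])]
drawer side [(0.57, [632.0, 142.0, 97.0])]
flap top []
flap side [(0.53, [593.0, -10.0, 156.0]), (0.35, [596.0, 477.0, 78.0])]
tray_mid top [(0.65, [512.0, 69.0, 125.0])]
tray_mid side [(0.62, [509.0, 83.0, 126.0])]
tray_left top [(0.72, [488.0, 464.0, 37.0])]
tray_left side [(0.94, [503.0, 82.0, 120.0])]
tray_right top [(0.65, [520.0, 70.0, 127.0])]
tray_right side [(0.64, [500.0, 84.0, 125.0])]
wallet top [(0.76, [329.0, 170.0, 17.0]), (0.6, [523.0, 51.0, 146.0])]
wallet side [(0.85, [326.0, 180.0, 17.0]), (0.77, [304.0, -153.0, 30.0]), (0.67, [518.0, 49.0, 144.0])]
vial top [(0.53, [637.0, -17.0, 95.0]), (0.38, [517.0, 124.0, 156.0]), (0.29, [588.0, -462.0, 85.0])]
vial side [(0.52, [516.0, 127.0, 156.0]), (0.42, [508.0, 85.0, 127.0])]
cup top [(0.6, [523.0, -30.0, 135.0]), (0.19, [640.0, -15.0, 96.0])]
cup side [(0.73, [524.0, -18.0, 152.0])]
flap_edge top [(0.46, [755.0, 151.0, 177.0])]
flap_edge side []
flap_mouth top [(0.95, [638.0, -18.0, 94.0])]
flap_mouth side [(0.98, [636.0, 148.0, 98.0]), (0.25, [480.0, 473.0, 52.0])]
1.1 [190.8933778  568.8242598  231.29097143] [-1.79999973e+02  3.11534614e-04  7.14453617e+01] 85.28113872699784
```

View pics/side0.png

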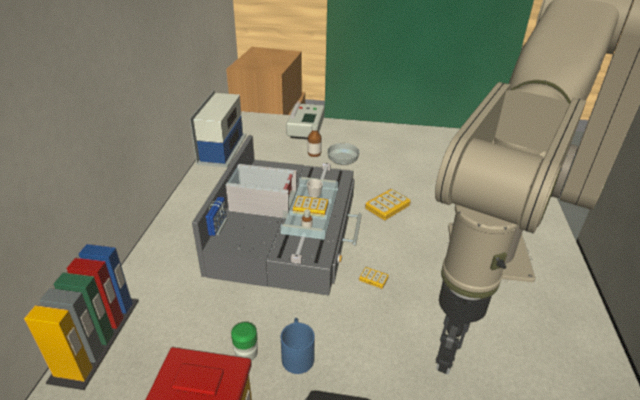

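View pics/top0.png

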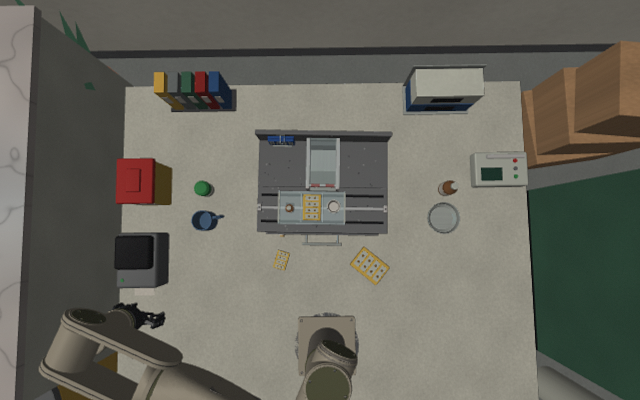

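The wallet lies in the middle bay, at top view pixel (312,207), with the vial left at (290,208) and the cup right at (333,206). The chute head is at about (322,165). Next come an enlarged crop and a depth map for the drawer's pose.

```bash
cat > h.py <<'E'
import numpy as np, cv2
from scipy.spatial.transform import Rotation as Ro
from bench import r, optics
def cam(n):
    c=optics.camera_params(n); return c["camera_matrix"],np.array(c["eye"]),Ro.from_euler("xyz",c["orientation"],degrees=True).as_matrix()
def cloud(n,d):
    K,e,R=cam(n); v,u=np.mgrid[:d.shape[0],:d.shape[1]]
    P=np.stack([(u-K[0,2])/K[0,0]*d,(v-K[1,2])/K[1,1]*d,d],-1)
    W=P@R.T+e; W[d==0]=np.nan; return W
def onplane(n,u,v,z):
    K,e,R=cam(n); q=R@np.array([(u-K[0,2])/K[0,0],(v-K[1,2])/K[1,1],1]); return e+q*(z-e[2])/q[2]
def proj(n,p):
    K,e,R=cam(n); q=K@(R.T@(np.array(p,float)-e)); return q[:2]/q[2]
E
python3 - <<'E'
from h import *
d=np.load("top0.npy"); p=cv2.imread("pics/top0.png"); W=cloud("top",d)
c=cv2.resize(p[125:250,245:405],None,fx=5,fy=5,interpolation=cv2.INTER_CUBIC); cv2.imwrite("pics/topc.png",c)
# unit: everything z>85 near
m=(W[...,2]>85)&(W[...,2]<215)&(W[...,0]>400)&(W[...,0]<850)&(abs(W[...,1])<320)
deck=m&(abs(W[...,2]-96)<6)
pts=W[deck]; print("deck z",np.median(pts[:,2]),len(pts)); rect=cv2.minAreaRect(pts[:,:2].astype(np.float32)); print("deck",rect)
w=m&(W[...,2]>180); q=W[w]; print("wall+chute",cv2.minAreaRect(W[m][:,:2].astype(np.float32)))
back=w&(W[...,0]>pts[:,0].max()-60); print("back wall y range",np.nanmin(W[back][:,1]),np.nanmax(W[back][:,1]),np.median(W[back],0))
hsv=cv2.cvtColor(p,cv2.COLOR_BGR2HSV)
y=(cv2.inRange(hsv,(12,90,120),(35,255,255))>0)&m; print("wallet",y.sum(),cv2.minAreaRect(W[y][:,:2].astype(np.float32)),np.nanmedian(W[y],0))
red=((hsv[...,0]<8)|(hsv[...,0]>172))&(hsv[...,1]>120)&(hsv[...,2]>60)&m
print("red",red.sum(),np.argwhere(red).mean(0),np.nanmean(W[red],0),W[red][:,1].min(),W[red][:,1].max())
E
```

```text
deck z 95.72773425806713 7260
deck ((598.6011352539062, 6.0216064453125), (479.7298583984375, 346.7823486328125), 88.35948181152344)
wall+chute ((605.722412109375, 5.3947601318359375), (480.1668701171875, 364.70086669921875), 88.43035888671875)
back wall y range -237.15593546088206 238.04657404044528 [771.64939673   7.71013394 188.36336641]
wallet 224 ((520.913330078125, 45.64506530761719), (60.87853240966797, 92.67259979248047), 89.18519592285156) [523.69540019  49.06242354 143.51820845]<stdin>:13: RuntimeWarning: Mean of empty slice.
  ret = um.true_divide(
<stdin>:13: RuntimeWarning: Mean of empty slice
Traceback (most recent call last):
ValueError: zero-size array to reduction operation minimum which has no identity
```

View pics/topc.png

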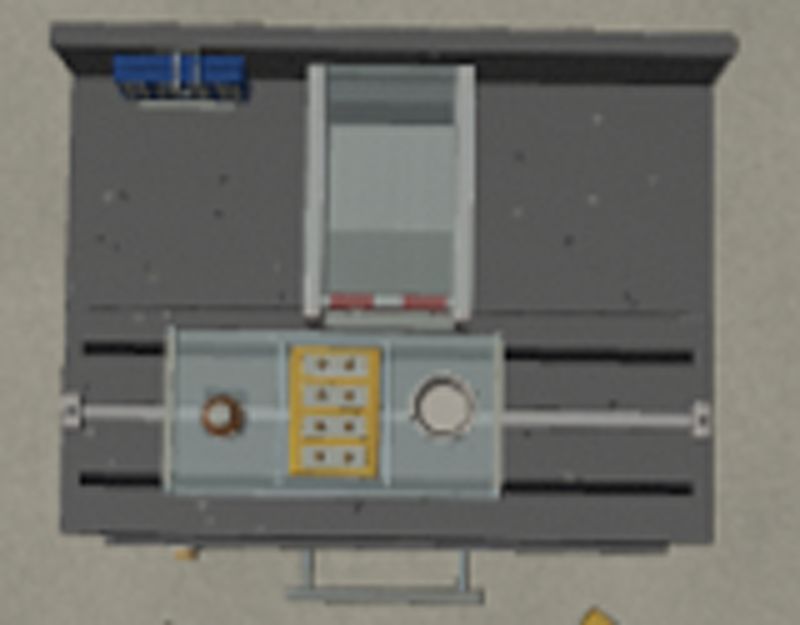

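Crop: the wallet is at crop (335,411) between the dividers, with the vial at (222,414) and the cup at (443,406). The red flap is at (388,302) and the rail brackets are at (70,410) and (702,418). I'll convert these to world positions.

```bash
python3 - <<'E'
from h import *
f=lambda u,v,z:onplane("top",245+(u-2)/5,125+(v-2)/5,z)
def P(n,*a): 
    x=f(*a); print(n,np.round(x,1)); return x
bl=P("bracketL",70,410,116);br=P("bracketR",702,418,116)
ang=np.degrees(np.arctan2((bl-br)[0],(bl-br)[1])); yaw=-ang; print("yaw",yaw,"len",np.linalg.norm(bl-br))
yaw0=np.radians(yaw)
mid=(bl+br)/2; ex=np.array([np.cos(yaw0),np.sin(yaw0),0]); ey=np.array([-ex[1],ex[0],0])
O=mid+75.5*ex; O[2]=0; print("origin from rail",O)
loc=lambda p:np.array([(p-O)@ex,(p-O)@ey,p[2]]).round(1)
for n,a in dict(deckFL=(62,530,96),deckFR=(712,543,96),wallBR=(735,35,190),wallBL=(52,25,190),chFL=(305,318,184),chFR=(470,322,184),chBR=(475,66,186),chBL=(310,65,186),flL=(330,302,180),flR=(447,303,180),tLf=(165,495,149),tLb=(170,327,149),tRf=(500,497,149),tRb=(503,335,149),w1=(290,347,144),w2=(380,348,144),w3=(380,475,144),w4=(290,474,144),vial=(222,414,176),cup=(443,406,160)).items():
    print(n,loc(f(*a)))
E
```

```text
bracketL [526.2 238.1 116. ]
bracketR [ 513.7 -220.   116. ]
yaw -1.5518840582208715 len 458.3104098910646
origin from rail [595.42670209   7.00892382   0.        ]
deckFL [-162.4  236.2   96. ]
deckFR [-165.9 -239.7   96. ]
wallBR [ 187.8 -240.2  190. ]
wallBL [188.8 235.8 190. ]
chFL [-13.6  56.4 184. ]
chFR [-14.9 -57.7 184. ]
chBR [164.5 -59.4 186. ]
chBL [163.7  55.8 186. ]
flL [ -1.8  39.5 180. ]
flR [ -1.5 -41.8 180. ]
tLf [-136.5  154.8  149. ]
tLb [-17.5 153.9 149. ]
tRf [-134.9  -81.4  149. ]
tRb [-20.2 -82.5 149. ]
w1 [-30.2  68.8 144. ]
w2 [-30.1   4.7 144. ]
w3 [-120.4    3.5  144. ]
w4 [-120.5   67.2  144. ]
vial [-80.3 113.2 176. ]
cup [-71.9 -40.2 160. ]
```

```bash
python3 -m pendant '[[0,0,0,0,-8.5],[0,0,0,0,-8.5]]' 40; python3 -m pendant '[[0,-34,33,0,0],[0,-34,33,0,0],[0,-34,33,0,0],[0,-34,33,0,0],[0,-34,33,0,0],[0,-34,33,0,0],[0,-34,33,0,0],[0,-34,33,0,0],[0,-34,33,0,0],[0,0,0,0,0]]'
```

```text
time: 1.3
tool_pos: [190.9, 568.8, 231.3]
tcp_rot: [-180.0, -0.0, 88.8]
ft_force: [-0.1, 0.4, 0.2]
finger_gap: 59.0
time: 2.3
tool_pos: [482.7, 250.5, 231.3]
tcp_rot: [179.9, 0.1, 88.1]
ft_force: [-0.2, 0.5, 0.8]
finger_gap: -0.3
```

```bash
python3 -m pendant '[[0,-23,22,0,0],[0,-22,21,0,0],[0,0,0,40,0],[0,0,0,35,0],[0,0,0,10,0],[0,0,0,0,0]]'; python3 - <<'E'
from h import *
p,d=optics.snapshot("side"); cv2.imwrite("pics/s1.png",cv2.resize(p[130:310,190:390],None,fx=4,fy=4,interpolation=cv2.INTER_CUBIC)[:600])
s=r.sense(); print(s["tool_pos"],s["tcp_rot"],s["time"])
E
```

```text
time: 2.9
tool_pos: [519.6, 208.7, 144.5]
tcp_rot: [-179.8, 0.1, 88.5]
ft_force: [-0.5, -0.4, 0.4]
finger_gap: 0.2
[520.87953121 209.1667024  146.59494855] [-1.79955794e+02  1.00304840e-02  8.84820916e+01] 2.95
```

View pics/s1.png

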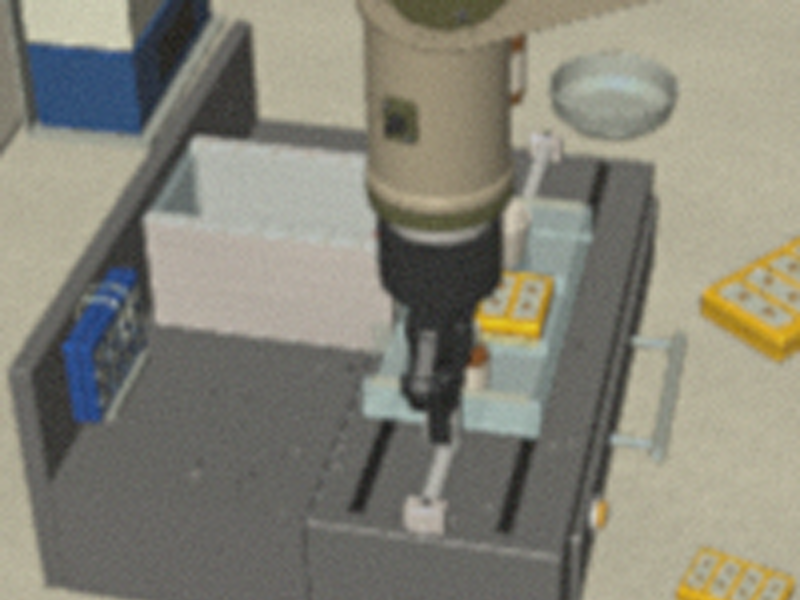

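```bash
python3 -m pendant '[[0,0,3,12,0],[0,-5,0,0,0],[0,-5,0,0,0],[0,-5,0,0,0],[0,-4,0,0,0],[0,0,0,0,0]]';  python3 -m pendant '[[0,-2,0,0,0],[0,-2,0,0,0],[0,-2,0,0,0]]'; python3 -m pendant '[[0,-2,0,0,0],[0,-2,0,0,0],[0,-2,0,0,0]]';  python3 -m pendant '[[0,-2,0,0,0],[0,-2,0,0,0],[0,-2,0,0,0]]'
```

```text
time: 3.55
tool_pos: [524.0, 189.0, 134.7]
tcp_rot: [180.0, -0.0, 88.4]
ft_force: [-0.0, 0.3, 0.1]
finger_gap: -0.0
time: 3.85
tool_pos: [523.5, 183.6, 134.3]
tcp_rot: [-180.0, 0.0, 88.5]
ft_force: [-0.0, -0.1, -0.2]
finger_gap: 0.2
time: 4.15
tool_pos: [523.4, 177.8, 134.3]
tcp_rot: [-180.0, -0.0, 88.5]
ft_force: [0.6, 1.3, -0.9]
finger_gap: -0.1
time: 4.45
tool_pos: [523.2, 171.6, 134.3]
tcp_rot: [-180.0, -0.0, 88.5]
ft_force: [-0.5, 1.0, -0.0]
finger_gap: 0.1
```

```bash
python3 -m pendant '[[0,-3,0,0,0],[0,-3,0,0,0],[0,-3,0,0,0],[0,-3,0,0,0],[0,-3,0,0,0],[0,-3,0,0,0],[0,-2,0,0,0],[0,0,0,0,0]]'; cat > m.py <<'E'
from h import *
import sys
p,d=optics.snapshot("top"); K=np.s_[125:250,245:405]
np.save("topn.npy",d)
O=np.array([595.4,5.8,0]); a=np.radians(-1.55); ex=np.array([np.cos(a),np.sin(a),0]); ey=np.array([-ex[1],ex[0],0])
W=cloud("top",d); hsv=cv2.cvtColor(p,cv2.COLOR_BGR2HSV)
m=(abs(W[...,2]-144)<14)&(abs(W[...,0]-540)<110)&(abs(W[...,1])<110)
y=(cv2.inRange(hsv,(12,90,120),(35,255,255))>0)&m
uv=np.argwhere(y)[:,::-1]
q=np.array([onplane("top",u,v,144) for u,v in uv])-O
L=np.stack([q@ex,q@ey],1); print("wallet n",len(L),"x",np.percentile(L[:,0],[1,99]),"y",np.percentile(L[:,1],[1,99]),cv2.minAreaRect(L.astype(np.float32)))
t=r.sense()["tool_pos"]-O; print("tcp local",t@ex,t@ey,t[2],r.sense()["time"])
cv2.imwrite(f"pics/{sys.argv[1]}.png",cv2.resize(p[K],None,fx=5,fy=5,interpolation=cv2.INTER_CUBIC)[:600])
E
python3 m.py t2
```

```text
time: 5.25
tool_pos: [522.8, 151.2, 134.3]
tcp_rot: [180.0, 0.0, 88.4]
ft_force: [0.0, -0.1, -0.3]
finger_gap: -0.3
wallet n 207 x [-118.62165092  -32.71259695] y [-21.22983047  39.92166302] ((-75.66946411132812, 9.239253997802734), (85.33992004394531, 60.51615905761719), 0.7256084680557251)
tcp local -76.45167228053259 143.51467422483898 134.36116828058036 5.3
```

View pics/t2.png

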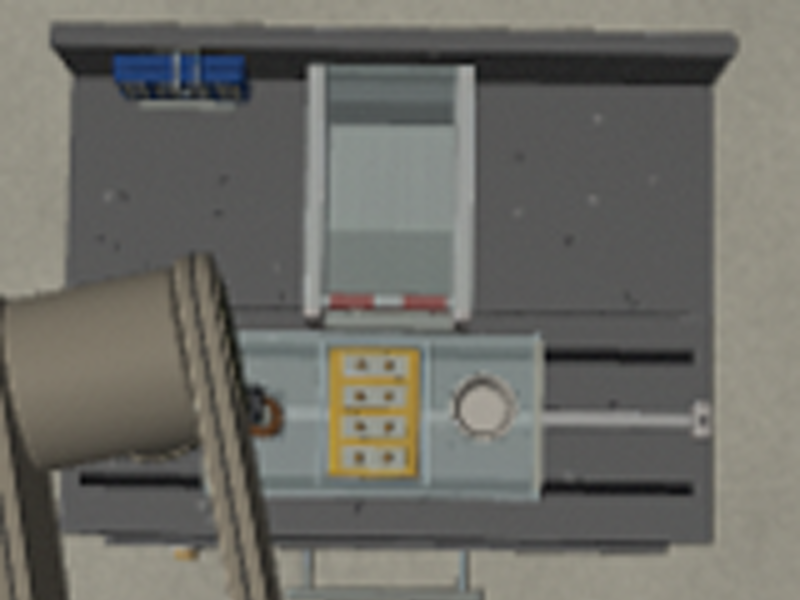

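The wallet's centre is now at crop x=374 and the flap's centre at x=388, so the measured offset is +9 mm. I'll push the tray 9 mm further, then back off and rise.

```bash
python3 -m pendant '[[0,-3,0,0,0],[0,-3,0,0,0],[0,-3,0,0,0],[0,0,0,0,0],[0,0,0,0,0]]'; python3 -m pendant '[[0,5,0,0,0],[0,15,0,0,0],[0,10,0,-25,0],[0,0,0,-50,0],[0,0,-40,-10,0],[0,0,-45,0,0],[0,0,0,0,0]]'; python3 m.py t3
```

```text
time: 5.8
tool_pos: [522.5, 142.4, 134.3]
tcp_rot: [-180.0, 0.0, 88.4]
ft_force: [-0.3, 0.2, 0.5]
finger_gap: 0.0
time: 6.5
tool_pos: [433.6, 176.1, 218.5]
tcp_rot: [-179.8, 0.0, 88.6]
ft_force: [1.1, 0.6, -1.0]
finger_gap: 0.3
wallet n 184 x [-118.54254114  -32.61206426] y [-28.49220741  31.8040094 ] ((-75.93580627441406, 30.451583862304688), (85.34039306640625, 117.18004608154297), 0.7231220006942749)
tcp local -163.88583378255046 165.95731753247097 219.1104657215344 6.55
```

```bash
python3 -m pendant '[[0.3,-42,0,0,0],[0.3,-42,0,0,0],[0.3,-42,0,0,0],[0.3,-39,0,0,0],[0.3,0,0,0,0],[0.3,0,0,40,0],[0.3,0,0,40,0],[0.3,0,0,10,0],[0.3,0,0,0,0]]'; python3 m.py t4; python3 - <<'E'
from h import *
p,d=optics.snapshot("side"); cv2.imwrite("pics/s4.png",cv2.resize(p[130:280,190:390],None,fx=4,fy=4,interpolation=cv2.INTER_CUBIC)[:600])
E
```

```text
time: 7.45
tool_pos: [432.8, 10.8, 127.9]
tcp_rot: [-179.8, -0.0, 88.5]
ft_force: [-0.1, -0.2, -0.3]
finger_gap: 26.1
wallet n 147 x [-100.40671053  -32.59538387] y [-28.30558861  29.27989791] ((-66.70420837402344, 0.45265960693359375), (67.63339233398438, 56.95689392089844), 0.7256039381027222)
tcp local -161.31438455064503 0.4228207589160342 129.79692847364143 7.5
```

View pics/s4.png

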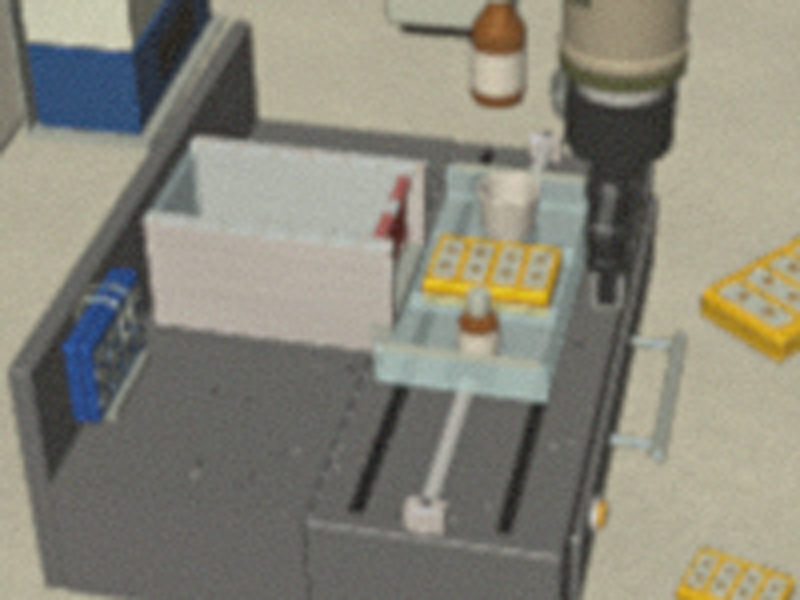

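View pics/t4.png

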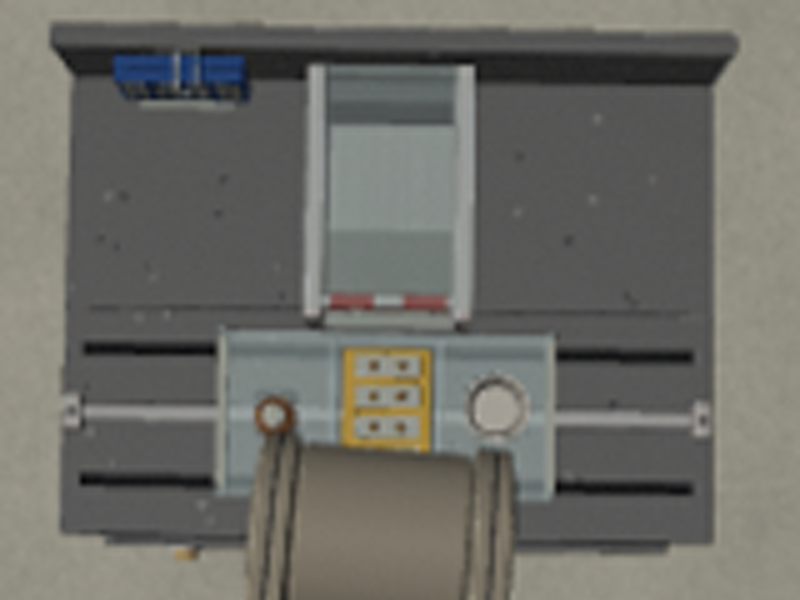

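Top view: wallet at crop (387,400) in line with the flap at (388,302), vial and cup upright. Side view: the fingers at (605,300) stand in front of the wallet. Now I push it in.

```bash
python3 -m pendant '[[0.3,0,9,0,0],[0.3,0,7,0,0],[0.3,0,5,0,0],[0.3,0,5,0,0],[0.3,0,5,0,0],[0.3,0,5,0,0],[0.3,0,5,0,0],[0.3,0,5,0,0]]';python3 -m pendant '[[0.3,0,5,0,0],[0.3,0,5,0,0],[0.3,0,5,0,0],[0.3,0,5,0,0],[0.3,0,5,0,0],[0.3,0,5,0,0],[0.3,0,5,0,0],[0.3,0,5,0,0]]'; python3 m.py t5; python3 - <<'E'
from h import *
p,d=optics.snapshot("side"); cv2.imwrite("pics/s5.png",cv2.resize(p[130:280,190:390],None,fx=4,fy=4,interpolation=cv2.INTER_CUBIC)[:600])
E
```

```text
time: 8.35
tool_pos: [480.1, 8.8, 129.2]
tcp_rot: [-180.0, -0.0, 88.4]
ft_force: [-1.2, 0.8, 0.2]
finger_gap: 25.6
time: 9.15
tool_pos: [520.2, 7.7, 129.3]
tcp_rot: [-180.0, 0.0, 88.4]
ft_force: [-0.9, -0.0, 0.3]
finger_gap: 25.6Traceback (most recent call last):
  File "m.py", line 10, in <module>
    q=np.array([onplane("top",u,v,144) for u,v in uv])-O
      ~~~~~~~~~~~~~~~~~~~~~~~~~~~~~~~~~~~~~~~~~~~~~~~~^~
ValueError: operands could not be broadcast together with shapes (0,) (3,)
```

View pics/s5.png

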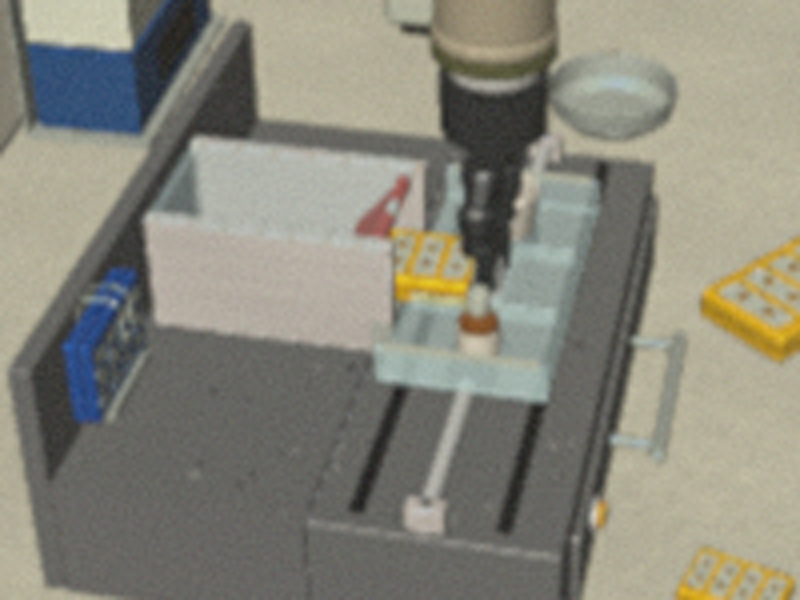

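The wallet is entering under the opening flap (red, at (385,210)), with the fingers behind it. I keep pushing.

```bash
python3 -m pendant '[[0.3,0,5,0,0],[0.3,0,5,0,0],[0.3,0,5,0,0],[0.3,0,5,0,0],[0.3,0,5,0,0],[0.3,0,5,0,0],[0.3,0,5,0,0],[0.3,0,5,0,0]]';python3 -m pendant '[[0.3,0,4,0,0],[0.3,0,4,0,0],[0.3,0,4,0,0],[0.3,0,0,0,0],[0.3,0,0,0,0],[0.3,0,0,0,0]]'; python3 - <<'E'
from h import *
p,d=optics.snapshot("side"); cv2.imwrite("pics/s6.png",cv2.resize(p[130:280,190:390],None,fx=4,fy=4,interpolation=cv2.INTER_CUBIC)[:600])
E
```

```text
time: 10.05
tool_pos: [560.3, 6.6, 129.3]
tcp_rot: [180.0, 0.0, 88.4]
ft_force: [-0.4, 1.7, 1.8]
finger_gap: 25.6
time: 10.65
tool_pos: [568.9, 6.3, 128.2]
tcp_rot: [-179.6, 0.0, 88.4]
ft_force: [-16.1, 0.2, 6.1]
finger_gap: 25.6
```

View pics/s6.png

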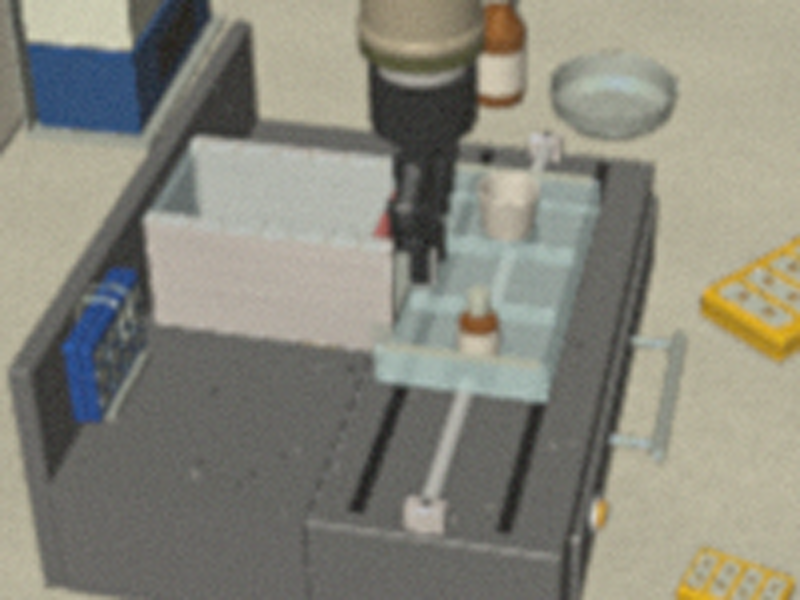

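A force of -16 N shows that the fingers' upper part has reached the chute head. The wallet is gone from the tray, so I draw back and check.

```bash
python3 -m pendant '[[0.3,0,-6,0,0],[0.3,0,-15,0,0],[0.3,0,-30,0,0],[0.3,0,-40,0,0],[0.3,0,-45,0,0],[0.3,0,0,-40,0],[0.3,0,-40,-40,0],[0.3,0,-30,0,0],[0.3,0,0,0,0],[0.3,0,0,0,0]]'; python3 - <<'E'
from h import *
a,d=optics.snapshot("side"); b,d2=optics.snapshot("top")
A=cv2.resize(a[150:250,210:360],None,fx=4,fy=4,interpolation=cv2.INTER_CUBIC)[:,:400]
B=cv2.resize(b[130:230,255:355],None,fx=4,fy=4,interpolation=cv2.INTER_CUBIC)
cv2.imwrite("pics/s7.png",np.hstack([A,B]))
for n in ("top","side"):
  for q in ("wallet","vial","cup"): print(n,q,[(round(x["score"],2),np.round(x["at"]).tolist()) for x in optics.search_frame(n,q)][:4])
E
```

```text
time: 11.7
tool_pos: [371.0, 11.7, 205.2]
tcp_rot: [179.8, 0.0, 88.4]
ft_force: [-0.1, -1.0, -1.3]
finger_gap: 25.6
top wallet [(0.72, [303.0, -170.0, 26.0]), (0.54, [329.0, 171.0, 16.0])]
top vial []
top cup [(0.56, [483.0, -467.0, 5.0])]
side wallet [(0.68, [302.0, -153.0, 29.0]), (0.68, [586.0, -456.0, 63.0]), (0.67, [324.0, 181.0, 17.0]), (0.24, [593.0, -10.0, 156.0])]
side vial [(0.72, [517.0, 88.0, 157.0])]
side cup [(0.56, [519.0, -54.0, 150.0])]
```

View pics/s7.png

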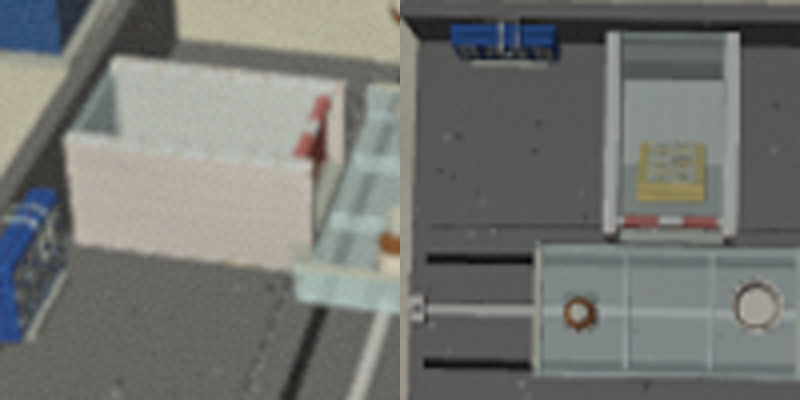

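```bash
python3 -m pendant '[[0.3,0,0,0,0],[0.3,0,0,0,0],[0.3,0,0,0,0],[0.3,0,0,0,0],[0.3,0,0,0,0],[0.3,0,0,0,0],[0.3,0,0,0,0],[0.3,0,0,0,0],[0.3,0,0,0,0],[0.3,0,0,0,0]]'; python3 - <<'E'
from h import *
O=np.array([595.4,5.8,0]); a=np.radians(-1.55); ex=np.array([np.cos(a),np.sin(a),0])
for n,x,z in (("front top",91,31),("rear top",38,106),("rear bottom",22,95),("flap edge shut",0,125)):
    u,v=proj("top",O+x*ex+[0,0,z]); print(n,"crop",(u-255)*4+400,(v-130)*4)
b,d=optics.snapshot("top"); W=cloud("top",d)-O
p=b[164:184,310:334]; y=cv2.inRange(cv2.cvtColor(p,cv2.COLOR_BGR2HSV),(15,70,80),(35,255,255))>0
v,u=np.nonzero(y); print("wallet px crop v",((v+164-130)*4).min(),((v+164-130)*4).max(),"depth z",np.nanpercentile(W[164:184,310:334][y][:,2],[5,50,95]))
a0=cv2.imread("pics/side0.png"); s,_=optics.snapshot("side")
# flap: compare with shut flap at start
k=np.s_[160:205,275:298]; print("flap diff vs start, mean abs",np.abs(a0[k].astype(int)-s[k]).mean())
R=lambda i:(lambda h:(((h[...,0]<8)|(h[...,0]>172))&(h[...,1]>110)))(cv2.cvtColor(i[k],cv2.COLOR_BGR2HSV))
print("red px start/now",R(a0).sum(),R(s).sum(),np.argwhere(R(a0)).mean(0),np.argwhere(R(s)).mean(0)); print(r.sense()["ft_force"],r.sense()["time"])
E
```

```text
time: 13.1
tool_pos: [370.5, 11.8, 204.7]
tcp_rot: [180.0, 0.0, 88.5]
ft_force: [-1.1, -0.3, 0.0]
finger_gap: 25.8
front top crop 671.1957252362749 143.54762174963116
rear top crop 670.1890404698004 186.9209831271429
rear bottom crop 670.0110508008827 205.71784873928834
flap edge shut crop 669.5625829997118 225.68474306234384
wallet px crop v 144 196 depth z [183.64136451 187.85841491 193.02295141]
flap diff vs start, mean abs 3.8946859903381643
red px start/now 28 21 [24.46428571 13.64285714] [25.42857143 13.42857143]
[ 0.5090229  -0.04416214  0.37663535] 13.2
```

```bash
python3 -c "
from bench import hand_in; print(hand_in())"
```

```text
the job is handed in; nothing more can be done
None
```

I slid the tray about 37 mm with the shut fingertips until the wallet lay in front of the flap. I measured it within about 1 mm of the flap's middle. Then I pushed the wallet off the tray and through the flap with the fingers slightly apart, drew back and handed in at about 13 s. `hand_in()` gives no verdict.

**Last checks**
- **Wallet:** its outline in the top picture matches a wallet resting at the ramp's foot, with its origin about 49 mm beyond the flap plane and 64 mm below the sill. This comes from image projection only, because the depth camera read the clear roof instead of the wallet.
- **Flap:** in the side picture it looks as it did shut at the start, with the red patch within about 1 pixel.
- **Vial and cup:** both stand upright on the tray in the last pictures. The last network search found them only in the side view; in the top view it missed the vial and reported something else as the cup.
- **Robot:** it stands clear, and the wrist force is near 0 apart from noise of about 1 N.

**Not as planned:** at the end of the push the wrist force reached about 16 N, probably because the fingers touched the chute head. I drew back then, and the wallet was already through.

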